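Pump out the grease gun and hold its follower rod drawn back

ROBOT

A 7-joint arm with a two-finger parallel gripper is mounted at the origin on the work surface. World frame = base frame: x ahead of the robot, y to its left, z up, the work surface at z = 0. Lengths are in m, angles in rad, forces in N, time in s.
With the tool pointing down it reaches from about 0.425 to 0.925 m from the base axis. Payload 6.8 kg.
Tool frame: the origin (TCP) lies at the very end of the fingers, on their centre line; the grasp point (between the pads) lies 19 mm behind it (tcp_to_grasp is the distance from the TCP to the grasp point, in m); z points along the fingers, y is the direction in which the jaws open and shut (so a half turn about z gives the same grasp; the last joint's range is limited). The gripper opens to 85 mm and grips with 20 to 120 N. Pads are 22 mm wide; open, the fingers measure 114 mm over their backs; the gripper's body (76 mm by 85 mm) begins 54 mm behind the grasp point. The pads swing forward as they close: fully open they stand 13 mm farther back than shut.
Start: joints at [1.017, 0.477, 0.022, 1.555, -0.011, 1.109, -0.083], TCP at [0.291, -0.609, 0.231] pointing down, gripper open.
Joint ranges: [-2.96, 2.96], [-0.34, 2.1], [-1.41, 1.46], [0.24, 2.44], [-1.37, 4.51], [0.17, 1.92], [-2.96, 2.96]. Speed limits (rad/s): [2.39, 2.39, 3.14, 3.14, 3.14, 3.14, 3.14].

INTERFACE

Orientations are given as a unit quaternion [w, x, y, z].
In Python, from station import * gives the robot as it stands.
- The arm moves only by the tool apply_moves, never from a script. Its argument "increments" is one flat list of numbers, 5 for each row, row after row: the finger opening in mm, from 0 to 85.4, then the shift along the tool's x, y, z in mm, then the turn about the tool's z in degrees. In form: [claw, tx, ty, tz, roll, claw, tx, ty, tz, roll, ...]. A call has 1 to 12 rows; each row shifts and turns the pose as measured when the row begins, along the tool's axes as they then stand; what a row does not reach is not made up. A row lasts 1/8 s, in which the tool goes at most 62.5 mm and 10.7 degrees, less where a joint would pass 70% of its speed; a pose out of reach is approached as far as the arm can. A call with a gripper value outside its range is refused whole. The fingers move at their own pace and stop on an object; "squeeze" is the grip in N (left out, the last holds). Time passes only in rows, so rows that do not move let the fingers close. It gives the time, the measured TCP pose, the force and the opening at its end, in the units of the state.
- get_obs(): the state, without advancing time (a new reading comes with each control period).
- read_camera(name): name is "scene" or "side" or "wrist"; returns (picture, depth): 420x560x3 uint8, blue, green, red; 420x560 float32, m along the optical axis (not along the pixel's ray), 0 where there is no reading.
- get_calibration(name): a dict with "mtx" (3x3 intrinsics, pixels), "camera_from_world" (4x4, takes a point from world to camera coordinates); the wrist camera has in their place "T_tool_cam" (4x4, takes a point from camera to tool coordinates, whose origin is the TCP and whose axes are the flange's). Camera axes: x right, y down, z forward; pixel columns grow to the right and rows downward; lengths in m; the calibration is good to about 2 mm. A picture is of the moment at which its call begins: read the wrist's pose just before it. get_calibration takes no time and is no camera call.
- hand_in(): hands the job in, once; it reports no verdict.
Trained networks look in the newest picture that a camera, given by its name, has taken for a name from the list of things; names that differ only in an ending like _2 or _b are one class to them, and where a whole thing is asked for, a point or a joint stands for the part that bears it (a point fixed in the world has none). Each returns a list of dicts, best first, with "p" (0 to 1); they miss things now and then, are a little off and sometimes report something else, mostly with a low value. They report only what shows in the picture. A call takes as long as a camera call.
- outline_of(camera, thing): "pixels" (420x560 bool, what is visible of it) and "extent" ([centre column, centre row, width, height] in pixels, round what is visible of it).
The state is a dict: "t": time; "q": joint angles; "joint_vel": joint speeds; "joint_torque": joint torques, N m; "eef_pos": TCP position; "tool_rot": TCP orientation; "contact_force": force on the tool from outside, world axes, zero at the start; "torque": the same for the moment, N m; "gripper_width": opening from 0.0 (shut) to 1.0 (fully open).
Only numpy, scipy, OpenCV 4.12 (cv2) and the standard library are available. Lean on these libraries where they do the work, as an engineer would, in place of code of your own. Each camera call takes 0.05 s, during which the arm holds its last target.

TASK

The grease gun clamped in the vise needs a new cartridge. Work its lever through at least three full strokes, right down and right back up each time, to push the last grease out of the spout; then, with the lever left up, draw the follower rod straight out of the rear end cap by its T-handle against the spring until the turned groove in the rod has only just come clear of the cap. Finish while still holding it there in the gripper so I can unscrew the barrel, and leave the other things on the bench where they are.

Things in the scene. Friction and masses are not known exactly. Their poses are not given: they have to be found in the camera images.
- vise: dark steel machine vise, bolted down, 270 x 150 mm, 107 mm high; origin under its centre; its screw points along its -x and reaches 174 mm. In its jaws (y from -50 to +50 mm) lies a grease gun: 54 mm barrel along the vise's y, axis 98 mm up, over the origin. Pump head and lever pivot at the +y end (spout to y = +250 mm); end cap, rod and T-handle at the -y end. Vise and barrel never move.
- lever_hinge (a point): pivot axis of the pump lever at vise-frame (0, +168, 156) mm; the axis is parallel to the vise's x
- lever_grip (a point): point on top of the lever's black rubber sleeve, on its midline, 160 mm out from the pivot and 9 mm above the line through it; moves with the lever. Sleeve 110 to 205 mm from the pivot, 24 mm wide (along the vise's x), 18 mm thick. From the pivot the lever points to the vise's -y, over the barrel, tilted up 0.63 rad at rest.
- lever (a joint): pump lever angle in rad: 0 = at rest, fully up; grows as the lever is pressed down; 0.56 = fully down against its stop (still 0.07 rad above parallel with the barrel). A spring returns it: pressing at lever_grip takes about 6 N at the top and 13 N at the bottom.
- cap_face (a point): centre of the end cap's outer face, where the follower rod comes out, vise-frame (0, -125, 98) mm; the cap is 59 mm diameter
- t_handle (a point): steel T-handle on the follower rod: round crossbar 12 mm thick, 100 mm long, level, along the vise's x, with an 18 mm hub in the middle on the 10 mm rod. Origin: the crossbar's centre, on the barrel axis (98 mm high), 52 mm out from cap_face when home. Its arms either side of the hub can be gripped from above, with room for a finger before the cap. Slides along the vise's -y, never turns.
- rod (a joint): draw of the follower rod in m: 0 = home, grows as it is drawn out along the vise's -y. At 0.100 the dark groove (12 mm long, 6 mm across in the 10 mm rod) is all out, its inner edge level with cap_face: stop there or up to 6 mm beyond; hard stop at 0.125. The spring pulls with 7 N at home, 14 to 15 N at the groove, and takes the rod home if let go.
- tin: bystander: shallow round aluminium drip bowl under the spout, 84 mm across, 42 mm high; origin at its underside's centre
- cartridge: bystander: new white grease cartridge standing upright beside the head, 54 mm diameter, 233 mm tall; origin at its underside's centre
- chuck_key: bystander: steel lathe chuck key lying flat, 117 mm long with a 130 mm crossbar, 18 mm thick; origin under its shank
- toolholder: bystander: dark steel lathe tool holder with a square-shank turning tool in it, 123 x 42 mm, 54 mm high; origin under the block
- flange: bystander: turned steel stepped flange standing on its broad face, 68 mm diameter, 50 mm high; origin at its underside's centre
- spanner: bystander: 150 mm steel spanner with a dark handle lying flat; origin at its underside
- drill_chuck: bystander: drill chuck standing jaws down, 45 mm diameter, 105 mm high to the end of its shank; origin at its underside's centre

How it is judged:
On the way, in this order (a step that is already met when the one before it is completed fails the run):
1. the lever is pressed fully down, first stroke (value of joint lever above 0.49 rad), for 0.05 s.
2. the lever has come fully back up, first stroke (value of joint lever below 0.06 rad), for 0.05 s.
3. the lever is pressed fully down, second stroke (value of joint lever above 0.49 rad), for 0.05 s.
4. the lever has come fully back up, second stroke (value of joint lever below 0.06 rad), for 0.05 s.
5. the lever is pressed fully down, third stroke (value of joint lever above 0.49 rad), for 0.05 s.
6. the lever has come fully back up, third stroke (value of joint lever below 0.06 rad), for 0.05 s.
7. the follower rod is drawn out until its groove is just clear of the end cap, held by the T-handle (value of joint rod between 0.096 and 0.112 m and contact force between the fingers and rod above 4 N), for 0.2 s.
At the end, for the whole second after the job is handed in: Still held: fingers bear on the T-handle with more than 4 N, rod drawn 96 to 112 mm (groove just clear of the end cap), lever within 0.08 rad of rest, after three full strokes (past 0.49 rad, back within 0.06 rad) (all of step 7 and value of joint lever below 0.08 rad); the arm keeps its last pose, push and grip.
It fails at once if a bystander is shoved more than 30 mm or knocked over (distance of any of tin, cartridge, chuck_key, toolholder, flange, spanner, drill_chuck from where it was at the start of the episode above 0.03 m or angle between any of cartridge, drill_chuck, flange, tin's own z axis and vertical above 0.5 rad).
It also fails if it takes over 58 s, if anything falls off the work surface, if the arm or the gripper's body presses on something with over 40 N, if the wrist force passes 120 N, or if a joint passes its speed limit or range.

## Working session

There is one attempt and no reset: what is moved stays moved. The work goes in short steps, Python scripts to look and compute and a tool call to move; the robot and the scene stay as the last step left them, time stands still between calls to the robot, and variables do not carry over. Pictures are saved under pics/ and viewed, and the job is handed in when it is done.

Besides the shell and the picture viewer there is one more tool, called after "Emit:" as a command line: name --argument value ..., lists and objects as JSON in quotes. apply_moves: Moves the arm, as the interface text tells. Its arguments: {"type":"object","properties":{"increments":{"type":"array"},"squeeze":{"type":"number"}},"required":["increments"]}

```bash
ls; mkdir -p pics
python3 - <<'E'
from station import *
import cv2,numpy as np
o=get_obs(); print(o)
for n in ("scene","side","wrist"):
    p,d=read_camera(n); cv2.imwrite(f"pics/{n}0.png",p); np.save(f"pics/{n}0.npy",d)
    print(n,get_calibration(n))
E
```

```text
pics
{'t': 0.0, 'q': array([ 1.01695614,  0.47779819,  0.0223563 ,  1.55648636, -0.01150532,
        1.10930442, -0.08307548]), 'joint_vel': array([-0.00018583, -0.00081045, -0.00012528,  0.00031176,  0.00120622,
        0.00053483, -0.00037648]), 'joint_torque': array([-1.16843054e-03, -5.96455336e+01,  1.60766646e+00, -2.81191581e+01,
        1.24868233e-02,  9.49292618e-03, -2.50317373e-05]), 'eef_pos': array([ 0.29072267, -0.60850528,  0.23031259]), 'tool_rot': array([-8.92490486e-04,  9.75263497e-01,  2.21043522e-01, -2.75211373e-04]), 'contact_force': array([ 0.54668059, -0.02290536, -0.11796204]), 'torque': array([-0.01192986,  0.00991578,  0.0430533 ]), 'gripper_width': 1.000898023032474}
scene {'mtx': array([[421.11079198,   0.        , 282.0355934 ],
       [  0.        , 421.11079198, 209.77199741],
       [  0.        ,   0.        ,   1.        ]]), 'camera_from_world': array([[-0.64423804,  0.76478282,  0.00803688,  0.29893912],
       [ 0.66238091,  0.56316858, -0.49405737, -0.37503805],
       [-0.38237271, -0.31296707, -0.86939216,  1.37704726],
       [ 0.        , 
[... 301 characters left out ...]
0.49966137,  0.58593817, -0.63797726,  0.34907679],
       [ 0.40090516, -0.49645039, -0.76994289,  0.70776919],
       [ 0.        ,  0.        ,  0.        ,  1.        ]])}
wrist {'mtx': array([[322.68093172,   0.        , 277.06909807],
       [  0.        , 322.68093172, 205.82764926],
       [  0.        ,   0.        ,   1.        ]]), 'T_tool_cam': array([[ 9.79913294e-04, -9.63499103e-01, -2.67709763e-01,
         6.74598771e-02],
       [ 9.99998976e-01,  6.64854470e-04,  1.26751300e-03,
        -8.78523250e-05],
       [-1.04325960e-03, -2.67710731e-01,  9.63498768e-01,
        -1.42676768e-01],
       [ 0.00000000e+00,  0.00000000e+00,  0.00000000e+00,
         1.00000000e+00]])}
```

View pics/scene0.png

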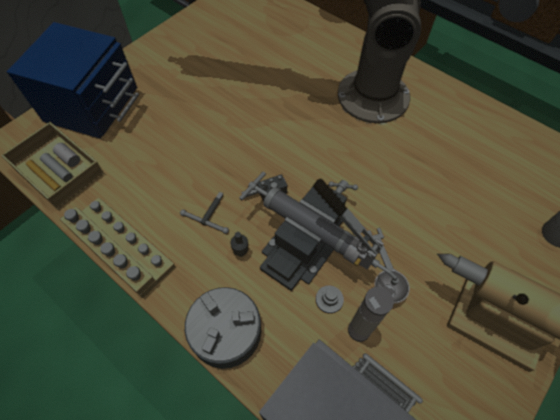

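View pics/side0.png

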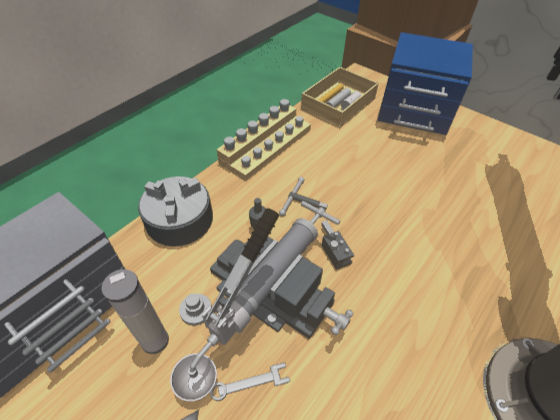

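View pics/wrist0.png

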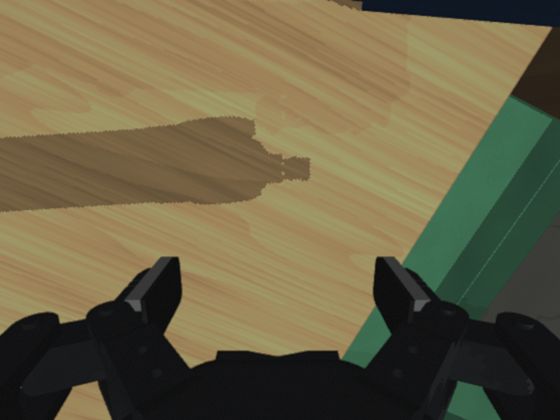

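```bash
cat > h.py <<'E'
from station import *
import cv2,numpy as np
def world(n,d,mask,cal=None,T=None):
    c=get_calibration(n); v,u=np.nonzero(mask&(d>0)); z=d[v,u]; K=c["mtx"]
    P=np.stack([(u-K[0,2])/K[0,0]*z,(v-K[1,2])/K[1,1]*z,z],1)
    if n!="wrist": M=np.linalg.inv(c["camera_from_world"])
    else: M=T@c["T_tool_cam"]
    return P@M[:3,:3].T+M[:3,3]
def proj(n,X):
    c=get_calibration(n);M=c["camera_from_world"];p=np.atleast_2d(X)@M[:3,:3].T+M[:3,3];q=p@c["mtx"].T
    return q[:,:2]/q[:,2:]
E
python3 - <<'E'
from h import *
for n in ("scene","side"):
    d=np.load(f"pics/{n}0.npy")
    for t in ("vise","lever","t_handle","lever_grip","tin","cartridge","chuck_key","toolholder","flange","spanner","drill_chuck"):
        r=outline_of(n,t)
        for k in r[:2]:
            X=world(n,d,k["pixels"])
            np.save(f"pics/{n}_{t}.npy",k["pixels"]) if k is r[0] else 0
            print(n,t,round(k["p"],2),np.round(k["extent"]),len(X),np.round(np.median(X,0),3),np.round(np.percentile(X,[2,98],0),3).tolist())
print(get_obs()["t"])
E
```

```text
scene vise 0.97 [321. 230. 159. 120.] 8159 [0.56  0.186 0.107] [[0.393, -0.01, 0.01], [0.684, 0.343, 0.267]]
scene lever 0.79 [346. 216.  64.  76.] 1020 [0.546 0.23  0.23 ] [[0.435, 0.158, 0.077], [0.557, 0.319, 0.281]]
scene t_handle 0.2 [393. 288.  34.  27.] 662 [0.517 0.407 0.021] [[0.492, 0.364, 0.002], [0.559, 0.439, 0.074]]
scene lever_grip 0.88 [347. 216.  69.  74.] 1069 [0.545 0.234 0.228] [[0.477, 0.162, 0.104], [0.557, 0.322, 0.281]]
scene lever_grip 0.73 [254. 187.  32.  25.] 243 [ 0.561 -0.015  0.103] [[0.515, -0.047, 0.018], [0.608, 0.023, 0.107]]
scene tin 0.64 [392. 288.  34.  28.] 610 [0.517 0.408 0.02 ] [[0.493, 0.363, 0.002], [0.549, 0.439, 0.044]]
scene cartridge 0.72 [371. 314.  46.  58.] 1391 [0.674 0.401 0.209] [[0.634, 0.377, 0.014], [0.683, 0.424, 0.235]]
scene chuck_key 0.65 [206. 211.  47.  39.] 419 [ 0.679 -0.092  0.015] [[0.603, -0.144, 0.005], [0.711, -0.018, 0.021]]
scene toolholder 0.92 [270. 186.  44.  16.] 335 [ 0.493 -0.011  0.04 ] [[0.463, -0.043, 0.009], [0.544, 0.023, 0.055]]
scene spanner 0.59 [385. 249.  19.  41.] 198 [0.457 0.339 0.007] [[0.404
[... 1133 characters left out ...]
0.706, -0.015, 0.018]]
side chuck_key 0.18 [242. 267.  73. 117.] 1758 [0.536 0.24  0.225] [[0.522, 0.166, 0.156], [0.552, 0.328, 0.28]]
side toolholder 0.9 [338. 246.  35.  48.] 907 [ 0.492 -0.003  0.038] [[0.454, -0.055, -0.001], [0.559, 0.024, 0.053]]
side flange 0.96 [198. 312.  34.  34.] 753 [0.632 0.312 0.013] [[0.61, 0.272, -0.001], [0.67, 0.335, 0.052]]
side flange 0.31 [241. 266.  73. 119.] 1894 [0.537 0.239 0.222] [[0.522, 0.161, 0.01], [0.63, 0.328, 0.28]]
side spanner 0.94 [250. 382.  78.  34.] 753 [0.445 0.328 0.007] [[0.402, 0.276, 0.003], [0.493, 0.387, 0.01]]
side drill_chuck 0.74 [256. 216.  12.  29.] 291 [0.683 0.058 0.067] [[0.647, 0.036, 0.024], [0.702, 0.095, 0.138]]
1.25
```

Run:
```python
from h import *
from scipy.optimize import least_squares
# barrel cylinder fit between vise jaw and ends
A=[]
for n in ("scene","side"):
    d=np.load(f"pics/{n}0.npy"); X=world(n,d,np.ones(d.shape,bool)); 
    m=np.ones(len(X),bool)
    A.append(X)
def fit(X,x0=.55,yaw=0.0):
    p=np.array([x0,0.,.098,0.])
    for it in range(30):
        r=np.hypot((X[:,0]-p[0]-p[1]*(X[:,1]-.15)),X[:,2]-p[2]-p[3]*(X[:,1]-.15))
        tol=.02 if it<5 else .006 
        s=(abs(r-.027)<tol)&(X[:,1]>.05)&(X[:,1]<.24)&(X[:,2]>.109)
        Y=X[s]
        f=lambda q:np.hypot((Y[:,0]-q[0]-q[1]*(Y[:,1]-.15)),Y[:,2]-q[2]-q[3]*(Y[:,1]-.15))-.027
        p=least_squares(f,p,loss="soft_l1",f_scale=.002).x
    return p,len(Y),np.std(f(p))
for X in A+[np.vstack(A)]: print(fit(X))
for n in ("scene","side"):
    d=np.load(f"pics/{n}0.npy")
    if n=="side": m=np.load("pics/side_t_handle.npy")
    else: m=np.ones(d.shape,bool)
    X=world(n,d,m); X=X[(X[:,2]>.09)&(X[:,2]<.112)&(X[:,0]>.48)&(X[:,0]<.63)&(X[:,1]>-.06)&(X[:,1]<.0)]
    l=cv2.fitLine(X[:,:2].astype(np.float32),cv2.DIST_HUBER,0,.01,.01).ravel()
    print(n,len(X),l,np.percentile(X,[1,50,99],0).round(4).tolist())
for n in ("scene","side"):
    d=np.load(f"pics/{n}0.npy");X=world(n,d,np.load(f"pics/{n}_lever_grip.npy"))
    X=X[(X[:,2]>.19)]
    print(n,np.percentile(X,[1,50,99],0).round(4).tolist(), np.polyfit(X[:,1],X[:,2],1),np.polyfit(X[:,1],X[:,0],1))
```

```text
(array([ 5.47029407e-01, -7.51423486e-02,  9.80048068e-02,  2.64560976e-04]), 1436, np.float64(0.0016595241260443632))
(array([ 0.54527091, -0.0768162 ,  0.09741541, -0.00091687]), 1951, np.float64(0.0010673054700116706))
(array([ 5.46076240e-01, -7.65088636e-02,  9.77653722e-02, -5.09943614e-04]), 3386, np.float64(0.001432426775840883))
scene 198 [ 0.99722946  0.07438694  0.5618648  -0.01631898] [[0.5118, -0.0262, 0.0958], [0.563, -0.0163, 0.1029], [0.6089, -0.0016, 0.1086]]
side 243 [ 0.9966312   0.0820138   0.5548589  -0.01579164] [[0.5086, -0.0254, 0.0946], [0.5543, -0.0159, 0.1018], [0.6035, -0.0033, 0.1074]]
scene [[0.5281, 0.1616, 0.1918], [0.5466, 0.222, 0.2396], [0.5573, 0.2881, 0.282]] [-0.71676817  0.39877072] [-0.08542849  0.56414331]
side [[0.5247, 0.1635, 0.192], [0.5361, 0.2245, 0.2385], [0.5522, 0.2881, 0.281]] [-0.71836343  0.39907468] [-0.05946239  0.55017973]
```

Emit:
apply_moves --increments '[0,0,0,-50,10.5,0,40,0,-50,10.5,0,50,0,0,0,0,50,-20,0,0,0,40,-50,0,0,0,40,-50,0,0,0,40,-50,0,0,0,20,-60,0,0,0,0,-60,0,0,0,0,-60,0,0]' --squeeze 30

```text
t: 2.5
eef_pos: [0.5491, -0.2368, 0.3319]
tool_rot: [0.001, 1.0, 0.028, -0.0]
contact_force: [0.5, -0.1, 0.1]
gripper_width: 0.001
```

```bash
cat >> h.py <<'E'
from scipy.spatial.transform import Rotation as R
th=.0765; O=np.array([.5453,.160,0]); Rv=np.array([[np.cos(th),-np.sin(th),0],[np.sin(th),np.cos(th),0],[0,0,1]])
def st(target=None):
    o=get_obs(); w,x,y,z=o["tool_rot"]; M=R.from_quat([x,y,z,w]).as_matrix()
    v=Rv.T@(o["eef_pos"]-O)
    print("t",o["t"],"tcp vise mm",(v*1e3).round(1),"toolx ang in vise",np.degrees(np.arctan2(M[1,0],M[0,0])-th).round(2),"z",M[:,2].round(3),"F",o["contact_force"].round(1),"g",round(o["gripper_width"],3),"q",o["q"].round(2))
    if target is not None: print("shift tool mm",(M.T@(Rv@(np.array(target)/1e3-v))*1e3).round(1))
E
python3 -c "
from h import *
st([0,28,300])"
```

```text
t 2.5 tcp vise mm [ -26.6 -395.9  331.9] toolx ang in vise -1.16 z [-0.001 -0.002 -1.   ] F [ 0.5 -0.1  0.1] g 0.001 q [ 0.33  0.27 -0.04  1.62  0.01  1.25 -1.22]
shift tool mm [  18.  -424.4   31.1]
```

Emit:
apply_moves --increments '[0,18,-60,0,-1.2,0,0,-60,0,0,0,0,-60,0,0,0,0,-60,0,0,0,0,-60,0,0,0,0,-60,0,0,0,0,-60,20,0,0,0,-15,10,0]'

```text
t: 3.5
eef_pos: [0.5315, 0.2123, 0.3041]
tool_rot: [-0.0, 0.999, 0.042, 0.003]
contact_force: [0.6, -0.4, -0.1]
gripper_width: -0.0
```

```bash
python3 -c "
from h import *
st([0,28,270])
p,d=read_camera('side');cv2.imwrite('pics/side1.png',p)"
```

```text
t 3.5 tcp vise mm [ -9.7  53.2 304.1] toolx ang in vise 0.43 z [ 0.006  0.001 -1.   ] F [ 0.6 -0.4 -0.1] g -0.0 q [-0.24  0.26 -0.31  1.7   0.09  1.18 -2.06]
shift tool mm [ 9.3 25.2 34.1]
```

Emit:
apply_moves --increments '[0,9,25,0,0,0,0,0,0,0]'

```text
t: 3.8
eef_pos: [0.5431, 0.1857, 0.303]
tool_rot: [0.001, 0.999, 0.041, 0.003]
contact_force: [-0.1, -0.2, 0.2]
gripper_width: -0.002
```

```bash
python3 -c "
from h import *
p,d=read_camera('side');cv2.imwrite('pics/side2.png',p)
p,d=read_camera('scene');cv2.imwrite('pics/scene2.png',p)
st([0,28,270])"
```

```text
t 3.9 tcp vise mm [ -1.   28.6 303.3] toolx ang in vise 0.53 z [ 0.005  0.    -1.   ] F [ 0.2  1.1 -0.1] g -0.0 q [-0.2   0.27 -0.3   1.7   0.09  1.18 -2.01]
shift tool mm [ 0.9  0.6 33.3]
```

View pics/side2.png

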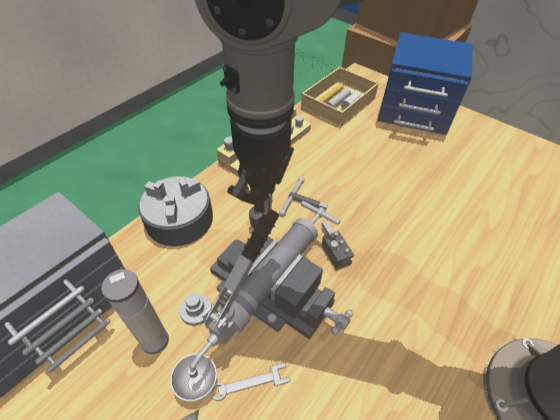

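View pics/scene2.png

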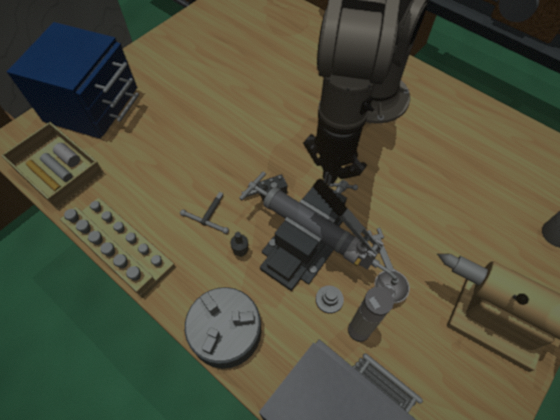

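Emit:
apply_moves --increments '[0,1,0,20,0,0,0,0,15,0,0,0,0,15,0,0,0,0,15,0]'

```text
t: 4.4
eef_pos: [0.5459, 0.1906, 0.2412]
tool_rot: [-0.002, 0.999, 0.043, 0.007]
contact_force: [-1.0, -1.3, 8.5]
gripper_width: 0.002
```

```bash
python3 -c "
from h import *
p,d=read_camera('side');cv2.imwrite('pics/side3.png',p)
st([0,28,178])"
```

```text
t 4.45 tcp vise mm [  2.6  30.2 239.4] toolx ang in vise 0.52 z [ 0.013  0.004 -1.   ] F [3.2 1.5 4.5] g -0.003 q [-0.21  0.32 -0.3   1.78  0.11  1.04 -2.03]
shift tool mm [-3.4  2.4 61.4]
```

View pics/side3.png

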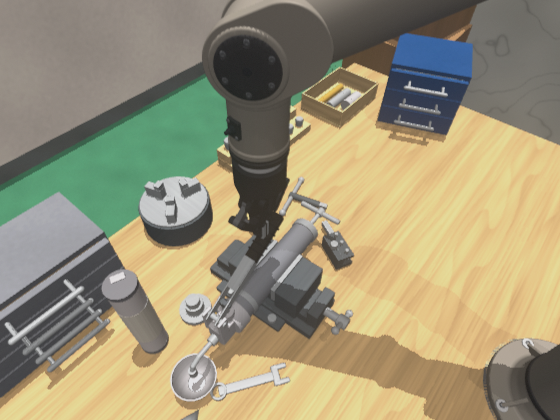

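Emit:
apply_moves --increments '[0,-3,2,15,0,0,-1,0,15,0,0,-1,0,15,0,0,0,0,12,0]'

```text
t: 4.95
eef_pos: [0.5481, 0.1886, 0.1894]
tool_rot: [-0.003, 0.999, 0.042, 0.015]
contact_force: [-3.6, -4.2, 12.5]
gripper_width: -0.0
```

```bash
python3 -c "
from h import *
st([0,28,175])"
```

```text
t 4.95 tcp vise mm [  4.9  28.4 189.4] toolx ang in vise 0.41 z [ 0.029  0.007 -1.   ] F [-3.6 -4.2 12.5] g -0.0 q [-0.21  0.37 -0.29  1.84  0.14  0.93 -2.05]
shift tool mm [-5.4  0.4 14.3]
```

Emit:
apply_moves --increments '[0,-3,0,10,0,0,-2,0,6,0]'

```text
t: 5.2
eef_pos: [0.5483, 0.1864, 0.1773]
tool_rot: [-0.002, 0.999, 0.04, 0.019]
contact_force: [-1.8, -3.7, 14.3]
gripper_width: -0.0
```

```bash
python3 -c "
from h import *
p,d=read_camera('side');cv2.imwrite('pics/side4.png',p);r=outline_of('side','lever_grip');X=world('side',d,r[0]['pixels']);V=(X-O)@Rv;print(r[0]['p'],np.percentile(V,[2,50,98],0).round(3));print(np.polyfit(V[:,1],V[:,2],1))
st([0,28,175])"
```

```text
0.94 [[-0.013 -0.031  0.123]
 [-0.005  0.07   0.171]
 [ 0.01   0.156  0.181]]
[-0.09565217  0.17379562]
t 5.3 tcp vise mm [  5.   26.2 177.3] toolx ang in vise 0.26 z [ 0.039  0.006 -0.999] F [-0.2 -3.4 12.5] g 0.004 q [-0.22  0.38 -0.28  1.86  0.15  0.89 -2.06]
shift tool mm [-5.  -1.8  2.1]
```

View pics/side4.png

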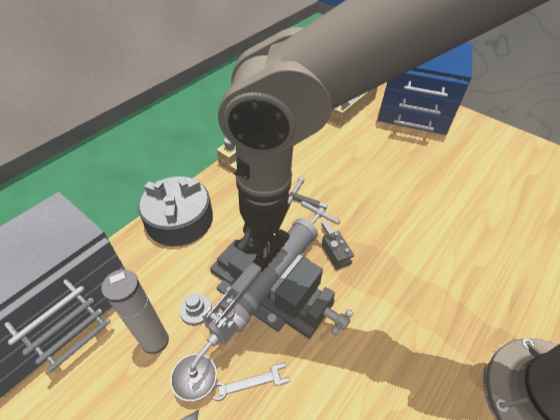

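Emit:
apply_moves --increments '[0,0,0,-30,0,0,0,0,-40,0,0,0,0,-30,0,0,0,0,-15,0,0,0,0,0,0]'

```text
t: 5.92
eef_pos: [0.5442, 0.1925, 0.2986]
tool_rot: [-0.007, 0.999, 0.043, 0.023]
contact_force: [0.1, 0.5, 0.5]
gripper_width: -0.001
```

```bash
cat >> h.py <<'E'
def lev():
    p,d=read_camera('side');r=outline_of('side','lever_grip')
    X=world('side',d,r[0]['pixels']);V=(X-O)@Rv;V=V[(V[:,2]>.15)];f=np.polyfit(V[:,1],V[:,2],1)
    print(r[0]['p'],"lever joint ~",(.63-np.arctan(-f[0])).round(3)); return p,d
E
python3 -c "
from h import *
lev();st([0,28,175])"
```

```text
0.65 lever joint ~ -0.011
t 6.025 tcp vise mm [  0.6  31.9 296.9] toolx ang in vise 0.5 z [ 0.042  0.015 -0.999] F [ 0.1 -0.3 -1.1] g -0.001 q [-0.2   0.25 -0.3   1.73  0.09  1.12 -2.01]
shift tool mm [ -5.9   5.3 121.7]
```

Emit:
apply_moves --increments '[0,-2,3,20,0,0,-1,0,15,0,0,-2,0,15,0,0,-2,0,15,0,0,-2,0,15,0,0,-2,0,15,0,0,-2,0,12,0,0,-2,0,12,0]'

```text
t: 7.02
eef_pos: [0.5411, 0.1867, 0.1758]
tool_rot: [-0.005, 0.999, 0.04, 0.027]
contact_force: [-0.7, -7.8, 14.9]
gripper_width: -0.001
```

```bash
python3 -c "
from h import *
st([0,28,175])"
```

```text
t 7.025 tcp vise mm [ -2.2  27.  175.8] toolx ang in vise 0.24 z [ 0.054  0.013 -0.998] F [-0.7 -7.8 14.9] g -0.001 q [-0.22  0.36 -0.29  1.89  0.15  0.86 -2.07]
shift tool mm [ 2.1 -1.   0.9]
```

Emit:
apply_moves --increments '[0,0,0,0,0,0,1,0,-30,0,0,2,0,-40,0,0,2,0,-30,0,0,1,0,-15,0,0,0,0,0,0]'

```text
t: 7.78
eef_pos: [0.5401, 0.1912, 0.2909]
tool_rot: [-0.008, 0.999, 0.042, 0.026]
contact_force: [-0.9, -0.3, -0.8]
gripper_width: 0.003
```

```bash
python3 -c "
from h import *
lev();st([0,28,175])"
```

```text
0.97 lever joint ~ -0.012
t 7.875 tcp vise mm [ -3.6  31.1 289.4] toolx ang in vise 0.44 z [ 0.048  0.018 -0.999] F [0.3 0.1 0.2] g -0.001 q [-0.2   0.25 -0.3   1.76  0.09  1.1  -2.02]
shift tool mm [ -2.1   4.7 114.4]
```

Emit:
apply_moves --increments '[0,2,3,15,0,0,0,0,15,0,0,-1,0,15,0,0,-1,0,15,0,0,-1,0,15,0,0,-1,0,15,0,0,-1,0,12,0,0,-1,0,11,0,0,0,0,0,0]'

```text
t: 9.0
eef_pos: [0.5459, 0.1842, 0.175]
tool_rot: [-0.005, 0.999, 0.039, 0.027]
contact_force: [-9.2, -0.8, 20.0]
gripper_width: 0.001
```

```bash
python3 -c "
from h import *
lev();st([0,28,175])"
```

```text
0.79 lever joint ~ 0.548
t 9.1 tcp vise mm [  2.4  24.1 174.7] toolx ang in vise 0.08 z [ 0.055  0.012 -0.998] F [-10.4  -3.8  29.1] g -0.005 q [-0.21  0.37 -0.28  1.88  0.15  0.86 -2.06]
shift tool mm [-2.4 -3.9 -0.4]
```

Emit:
apply_moves --increments '[0,1,0,-30,0,0,2,0,-40,0,0,2,0,-30,0,0,1,0,-15,0,0,0,0,0,0]'

```text
t: 9.72
eef_pos: [0.5442, 0.1881, 0.2881]
tool_rot: [-0.008, 0.999, 0.041, 0.026]
contact_force: [-1.1, 0.0, -0.3]
gripper_width: 0.004
```

```bash
python3 -c "
from h import *
lev();st([26,-177,180])"
```

```text
0.76 lever joint ~ -0.015
t 9.825 tcp vise mm [  0.3  27.7 286.7] toolx ang in vise 0.29 z [ 0.049  0.018 -0.999] F [0.3 0.2 0.4] g -0.001 q [-0.19  0.25 -0.3   1.76  0.09  1.09 -2.01]
shift tool mm [ 19.3 206.3 105. ]
```

Emit:
apply_moves --increments '[0,0,0,-30,0,0,0,30,-10,0,40,10,55,0,0,40,9,55,0,0,40,0,45,30,0,40,0,15,30,0,40,0,0,0,0]'

```text
t: 10.7
eef_pos: [0.575, -0.0186, 0.251]
tool_rot: [-0.006, 0.999, 0.041, 0.015]
contact_force: [0.4, 0.9, 1.7]
gripper_width: 0.469
```

```bash
python3 -c "
from h import *
st([26,-177,180])
o=get_obs();p,d=read_camera('wrist');cv2.imwrite('pics/w5.png',p)
w,x,y,z=o['tool_rot'];T=np.eye(4);T[:3,:3]=R.from_quat([x,y,z,w]).as_matrix();T[:3,3]=o['eef_pos']
X=world('wrist',d,np.ones(d.shape,bool),T=T);V=(X-O)@Rv
V=V[(V[:,2]>.09)&(V[:,2]<.112)&(abs(V[:,0])<.07)&(V[:,1]<-.14)&(V[:,1]>-.21)]
print(len(V),np.percentile(V,[1,25,50,75,99],0).round(4))
s=V[abs(V[:,0])>.012];s=s[s[:,2]>.1];print(np.median(s,0),s.min(0),s.max(0))
p,d=read_camera('side');cv2.imwrite('pics/side5.png',p)
"
```

```text
t 10.7 tcp vise mm [  15.9 -180.4  251. ] toolx ang in vise 0.28 z [ 0.029  0.013 -0.999] F [0.4 0.9 1.7] g 0.469 q [ 0.08  0.29 -0.18  1.79  0.05  1.04 -1.61]
shift tool mm [ 7.9 -2.6 71.3]
1754 [[-0.0478 -0.1887  0.0978]
 [-0.0122 -0.1833  0.1016]
 [ 0.0018 -0.1793  0.1029]
 [ 0.0188 -0.1754  0.1038]
 [ 0.0489 -0.1417  0.1072]]
[ 0.0138825  -0.18084126  0.10294714] [-0.04979216 -0.18658265  0.10001999] [ 0.04962573 -0.17530698  0.10591507]
```

View pics/w5.png

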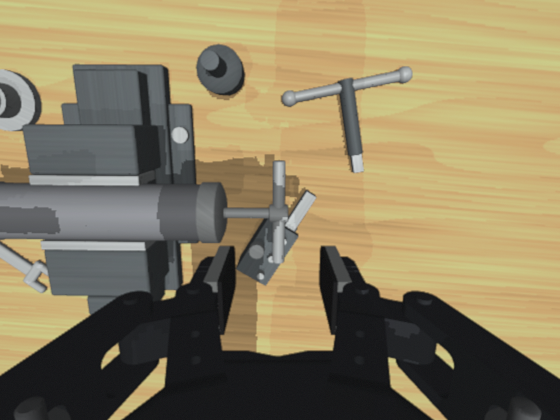

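View pics/side5.png

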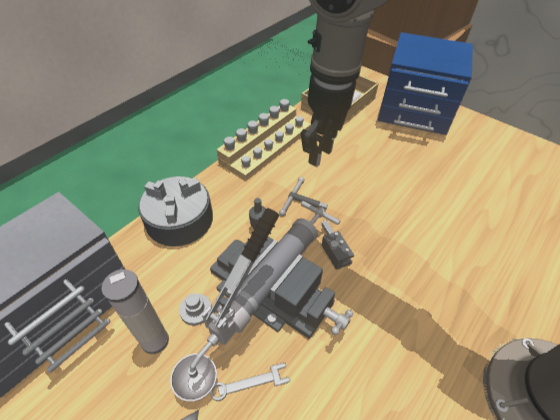

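Emit:
apply_moves --increments '[40,8,0,40,0,40,0,0,40,0,40,0,0,30,0,40,0,0,0,0]'

```text
t: 11.3
eef_pos: [0.5937, -0.0063, 0.1483]
tool_rot: [-0.008, 0.999, 0.047, 0.023]
contact_force: [0.4, 1.1, 0.7]
gripper_width: 0.464
```

```bash
python3 -c "
from h import *
st([28,-180.5,81])
o=get_obs();p,d=read_camera('wrist');cv2.imwrite('pics/w6.png',p)
"
```

```text
t 11.3 tcp vise mm [  35.5 -169.5  148.3] toolx ang in vise 0.95 z [ 0.045  0.017 -0.999] F [0.4 1.1 0.7] g 0.464 q [ 0.05  0.42 -0.18  1.86  0.08  0.82 -1.64]
shift tool mm [-10.9  11.7  66.7]
```

View pics/w6.png

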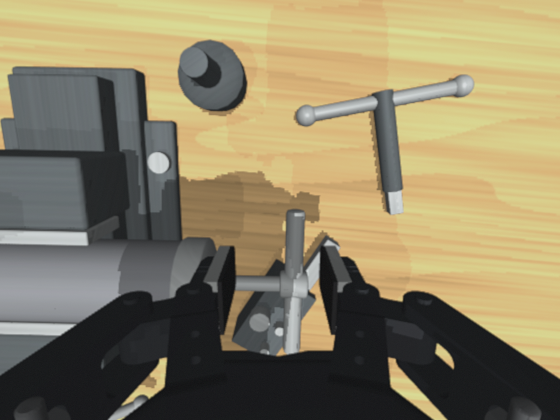

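Emit:
apply_moves --increments '[40,-8,10,0,1,40,0,0,15,0,40,0,0,0,0]'

```text
t: 11.72
eef_pos: [0.5906, -0.0168, 0.138]
tool_rot: [-0.008, 0.999, 0.038, 0.028]
contact_force: [0.1, 0.3, -0.1]
gripper_width: 0.47
```

```bash
python3 -c "
from h import *
st([28,-180.5,81])
"
```

```text
t 11.725 tcp vise mm [  31.7 -179.7  138. ] toolx ang in vise -0.1 z [ 0.055  0.018 -0.998] F [ 0.1  0.3 -0.1] g 0.47 q [ 0.07  0.42 -0.17  1.88  0.08  0.79 -1.64]
shift tool mm [-6.9  1.5 56.7]
```

Emit:
apply_moves --increments '[40,-3,1,14,0,40,-1,0,14,0,40,-2,0,14,0,40,0,0,0,0]'

```text
t: 12.22
eef_pos: [0.5864, -0.0175, 0.0923]
tool_rot: [-0.008, 0.999, 0.038, 0.027]
contact_force: [0.5, -0.2, 0.8]
gripper_width: 0.466
```

```bash
python3 -c "
from h import *
st([28,-180.5,81])
o=get_obs();p,d=read_camera('wrist');cv2.imwrite('pics/w7.png',p)
"
```

```text
t 12.225 tcp vise mm [  27.4 -180.1   92.3] toolx ang in vise -0.1 z [ 0.054  0.018 -0.998] F [ 0.5 -0.2  0.8] g 0.466 q [ 0.06  0.48 -0.16  1.92  0.1   0.69 -1.65]
shift tool mm [-0.1  0.5 11.3]
```

View pics/w7.png

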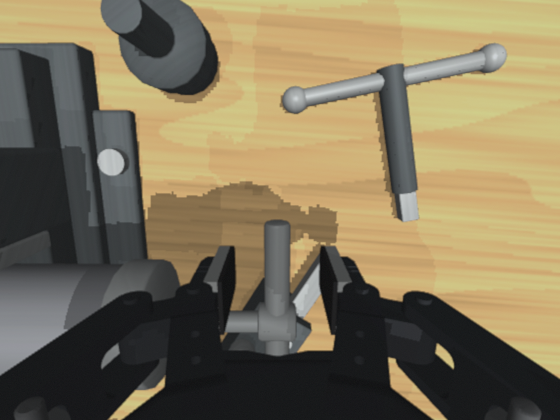

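Emit:
apply_moves --increments '[40,0,0,9,0,40,0,0,0,0,5,0,0,0,0,5,0,0,0,0,5,0,0,0,0,5,0,0,0,0]' --squeeze 70

```text
t: 13.02
eef_pos: [0.5884, -0.0171, 0.0845]
tool_rot: [-0.008, 0.999, 0.038, 0.029]
contact_force: [0.1, -0.2, -2.2]
gripper_width: 0.112
```

```bash
python3 -c "
from h import *
st([28,-180.5,81])
o=get_obs();p,d=read_camera('wrist');cv2.imwrite('pics/w8.png',p)
p,d=read_camera('side');cv2.imwrite('pics/side8.png',p)
"
```

```text
t 13.025 tcp vise mm [  29.5 -179.9   84.5] toolx ang in vise -0.09 z [ 0.057  0.018 -0.998] F [ 0.1 -0.2 -2.2] g 0.112 q [ 0.06  0.49 -0.16  1.92  0.1   0.67 -1.66]
shift tool mm [-1.7  0.7  3.4]
```

View pics/w8.png

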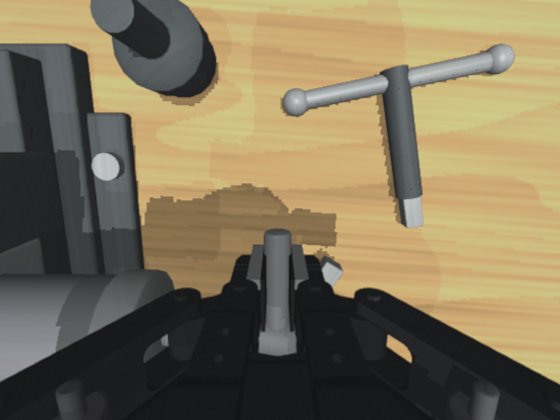

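View pics/side8.png

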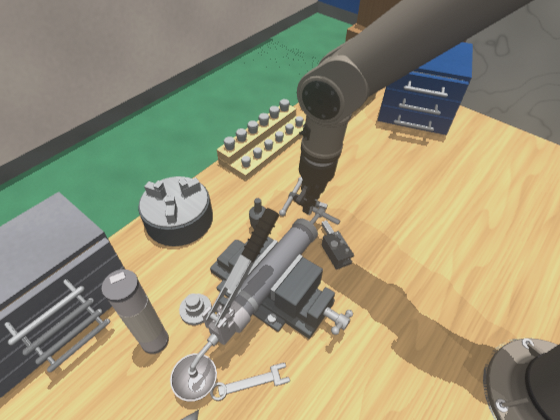

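Emit:
apply_moves --increments '[5,0,8,0,0,5,0,10,0,0,5,0,10,0,0]'

```text
t: 13.5
eef_pos: [0.5898, -0.0352, 0.0844]
tool_rot: [-0.013, 0.999, 0.042, 0.028]
contact_force: [-1.9, 9.1, 1.6]
gripper_width: 0.11
```

```bash
cat > m.py <<'E'
from h import *
import sys
k=sys.argv[1]
o=get_obs();st([28,-283.5,84])
p,d=read_camera('wrist');cv2.imwrite(f'pics/w{k}.png',p)
p,d=read_camera('side');cv2.imwrite(f'pics/side{k}.png',p)
cv2.imwrite(f'pics/sidez{k}.png',cv2.resize(p[150:300,200:400],(800,600),interpolation=cv2.INTER_CUBIC))
X=world('side',d,np.ones(d.shape,bool));V=(X-O)@Rv
s=V[(abs(V[:,2]-.102)<.008)&(V[:,1]<-.17)&(V[:,1]>-.31)&(V[:,0]>-.055)&(V[:,0]<-.012)]
print("side: -x arm",len(s),np.percentile(s,[5,50,95],0).round(4).tolist() if len(s) else "")
E
python3 m.py 9
```

```text
t 13.5 tcp vise mm [  29.4 -198.    84.4] toolx ang in vise 0.35 z [ 0.055  0.028 -0.998] F [-1.9  9.1  1.6] g 0.11 q [ 0.1   0.5  -0.17  1.91  0.09  0.68 -1.6 ]
shift tool mm [-2.  85.4 -1.7]
side: -x arm 91 [[-0.05, -0.2017, 0.0959], [-0.0333, -0.1956, 0.1012], [-0.0143, -0.1931, 0.1042]]
```

Emit:
apply_moves --increments '[5,0,12,0,0.5,5,0,12,0,0,5,0,12,0,0,5,0,12,0,0,5,0,12,0,0]'

```text
t: 14.22
eef_pos: [0.5927, -0.074, 0.0843]
tool_rot: [-0.025, 0.998, 0.045, 0.026]
contact_force: [-3.9, 11.9, 6.2]
gripper_width: 0.116
```

```bash
python3 m.py 10
```

```text
t 14.225 tcp vise mm [  29.4 -236.9   84.3] toolx ang in vise 0.71 z [ 0.049  0.052 -0.997] F [-3.9 11.9  6.2] g 0.116 q [ 0.2   0.51 -0.19  1.89  0.06  0.7  -1.49]
shift tool mm [-2.  46.5 -2. ]
side: -x arm 90 [[-0.0498, -0.2419, 0.0952], [-0.0329, -0.2353, 0.1012], [-0.0143, -0.2325, 0.1041]]
```

Emit:
apply_moves --increments '[5,0,12,-1,0.5,5,0,12,-1,0,5,0,12,-1,0]'

```text
t: 14.7
eef_pos: [0.5941, -0.0942, 0.0844]
tool_rot: [-0.034, 0.998, 0.046, 0.023]
contact_force: [-1.6, 13.4, -0.4]
gripper_width: 0.109
```

```bash
python3 m.py 11
```

```text
t 14.7 tcp vise mm [  29.2 -257.2   84.4] toolx ang in vise 0.8 z [ 0.043  0.069 -0.997] F [-1.6 13.4 -0.4] g 0.109 q [ 0.25  0.53 -0.2   1.87  0.04  0.72 -1.44]
shift tool mm [-1.6 26.3 -1.3]
side: -x arm 83 [[-0.0497, -0.2602, 0.0954], [-0.0327, -0.2554, 0.1006], [-0.0147, -0.2527, 0.104]]
```

Emit:
apply_moves --increments '[5,0,12,-1,0.5,5,0,12,-1,0,5,0,10,-1,0]'

```text
t: 15.18
eef_pos: [0.5953, -0.1105, 0.0845]
tool_rot: [-0.044, 0.998, 0.047, 0.02]
contact_force: [-2.7, 14.7, 0.1]
gripper_width: 0.11
```

```bash
python3 m.py 12
python3 - <<'E'
from h import *
d=np.load("pics/side0.npy");X=world('side',d,np.ones(d.shape,bool));V=(X-O)@Rv
s=V[(abs(V[:,2]-.102)<.008)&(V[:,1]<-.17)&(V[:,1]>-.31)&(V[:,0]>-.055)&(V[:,0]<-.012)]
print(len(s),np.percentile(s,[5,50,95],0).round(4).tolist())
E
```

```text
t 15.175 tcp vise mm [  29.1 -273.5   84.5] toolx ang in vise 0.94 z [ 0.036  0.089 -0.995] F [-2.7 14.7  0.1] g 0.11 q [ 0.29  0.54 -0.21  1.85  0.02  0.74 -1.38]
shift tool mm [-1.3 10.  -0.5]
side: -x arm 84 [[-0.0495, -0.2775, 0.0953], [-0.0326, -0.2711, 0.1013], [-0.0152, -0.2687, 0.1041]]
91 [[-0.0498, -0.1821, 0.0961], [-0.0324, -0.1768, 0.1016], [-0.0143, -0.1732, 0.1042]]
```

View pics/sidez12.png

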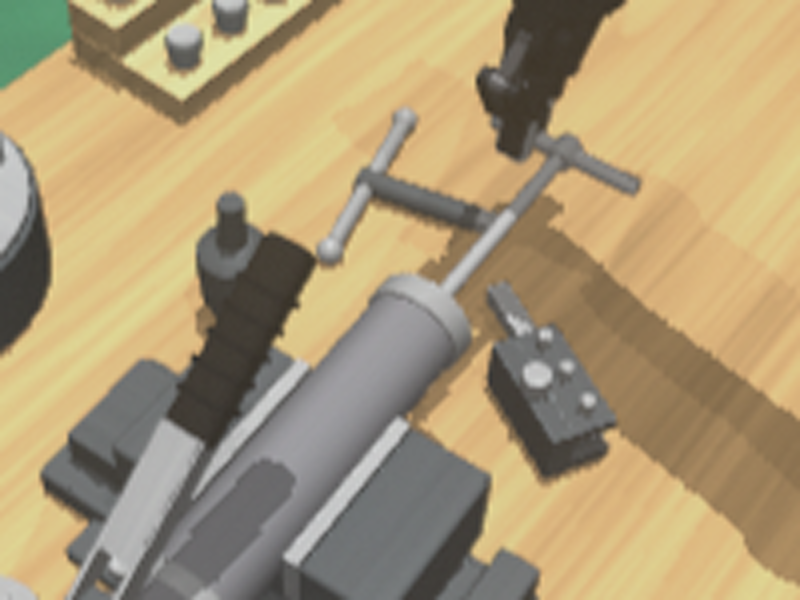

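View pics/w12.png

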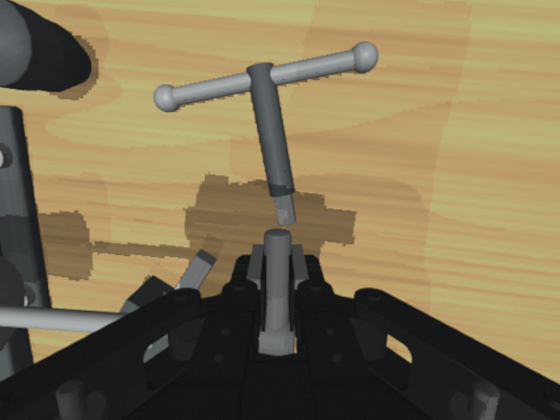

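Emit:
apply_moves --increments '[5,0,11,-1,0.5,5,0,11,-1,0]'

```text
t: 15.52
eef_pos: [0.5959, -0.1195, 0.0844]
tool_rot: [-0.051, 0.997, 0.047, 0.017]
contact_force: [-4.0, 15.1, 3.4]
gripper_width: 0.114
```

```bash
python3 m.py 13
```

```text
t 15.525 tcp vise mm [  29.1 -282.5   84.4] toolx ang in vise 0.92 z [ 0.03   0.104 -0.994] F [-4.  15.1  3.4] g 0.114 q [ 0.32  0.55 -0.22  1.83  0.01  0.76 -1.35]
shift tool mm [-1.1  1.   0.3]
side: -x arm 80 [[-0.05, -0.2864, 0.0958], [-0.0318, -0.281, 0.1014], [-0.0141, -0.2771, 0.1043]]
```

View pics/sidez13.png

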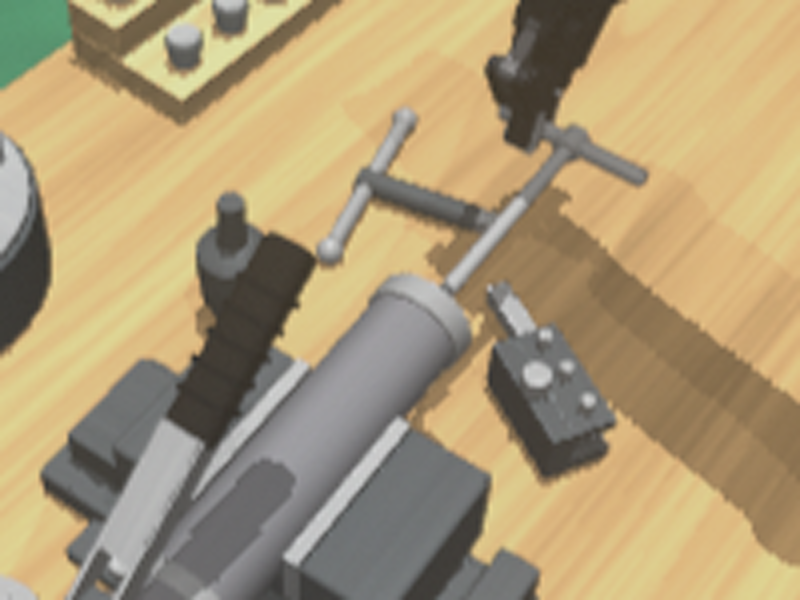

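```bash
python3 m.py 14; python3 -c "
from h import *
lev();st()
p,d=read_camera('scene');cv2.imwrite('pics/scene14.png',cv2.resize(p[120:270,180:380],(800,600),interpolation=cv2.INTER_CUBIC));st()"
```

```text
t 15.625 tcp vise mm [  29.1 -283.4   84.4] toolx ang in vise 0.85 z [ 0.03   0.103 -0.994] F [-3.9 13.1  3. ] g 0.104 q [ 0.32  0.55 -0.22  1.83  0.01  0.76 -1.35]
shift tool mm [-1.1  0.1  0.4]
side: -x arm 81 [[-0.0503, -0.2865, 0.0957], [-0.0317, -0.2805, 0.1011], [-0.0137, -0.2775, 0.1041]]
0.72 lever joint ~ -0.012
t 15.825 tcp vise mm [  29.1 -282.8   84.4] toolx ang in vise 0.88 z [ 0.03   0.103 -0.994] F [-2.3 14.1  2.3] g 0.113 q [ 0.32  0.55 -0.22  1.83  0.01  0.76 -1.35]
t 15.875 tcp vise mm [  29.  -282.7   84.4] toolx ang in vise 0.88 z [ 0.03   0.103 -0.994] F [-3.4 14.9  2.7] g 0.107 q [ 0.32  0.55 -0.22  1.83  0.01  0.76 -1.35]
```

View pics/scene14.png

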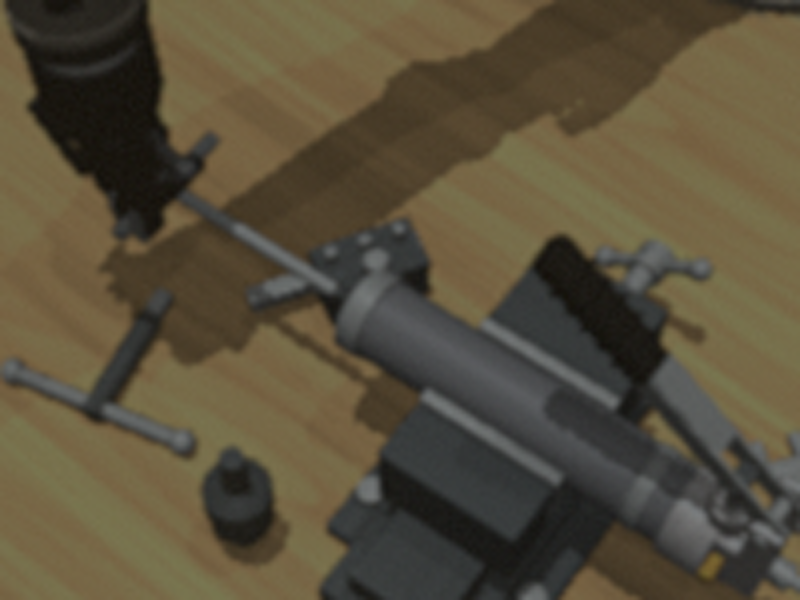

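View pics/sidez14.png

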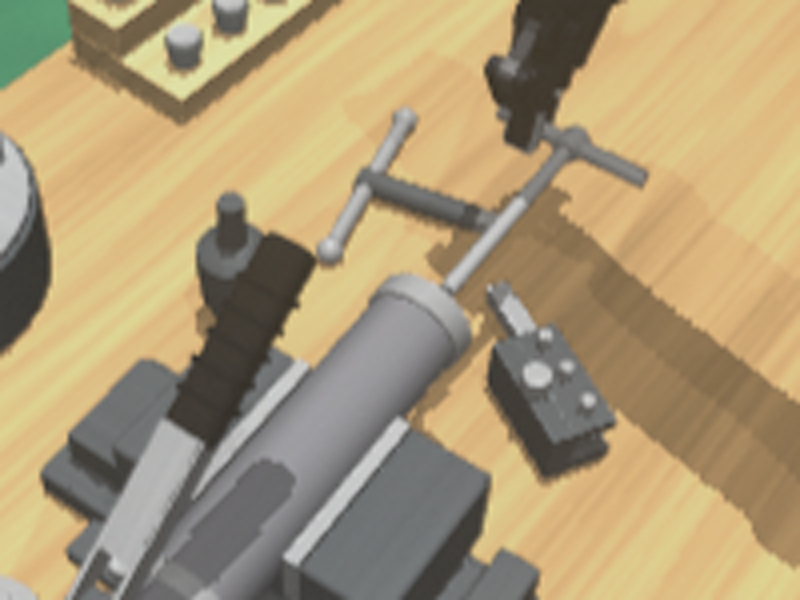

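```bash
python3 -c "
from h import *
print(hand_in())"
```

```text
the job is handed in; nothing more can be done
None
```

I worked the lever through three full strokes, then drew the follower rod out by the +x arm of its T-handle. I handed in at about 15.9 s of the 58 s, with the gripper still holding the handle. `hand_in` gave no verdict.

- **Strokes:** the lever bottomed at about 0.54, 0.55 and 0.55 rad (0.49 needed). The second of these comes from the arm position only. Each return measured as fully up to within about 0.015 rad, and so did the last look before hand-in.
- **Rod draw:** about 104 mm, agreed by the side camera (103.7–104.2) and the arm's own travel (about 104). That is within your 100 to 106 mm, and it stayed steady over the last 0.3 s.
- **Hold:** the fingers were set to a 70 N squeeze, and the arm felt about 14–15 N from the spring.
- **Groove:** in the side picture only a slightly narrower bit of rod shows at the cap face. The picture is too coarse to confirm the groove edge itself, so that rests on the distances above.
- **Small disagreements:** the gripper read an opening of 9–10 mm on the 12 mm bar, though the wrist pictures showed the bar between the pads. The tool also ended tilted about 0.1 rad from vertical.
- **Other things on the bench:** in the final pictures the chuck key, tool holder and drill chuck stood where they were. I did not measure any of them again. The tin, cartridge, flange and spanner were not in those last close-ups, and the arm did no work near them.

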